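Nest the pots and slide their tray under the counter shelf

TASK

Set the small terracotta pot gently down inside the large one that stands on the wooden tray, so that it stands upright on the large pot's floor. Then slide the tray straight in under the counter shelf by its front handle until it meets the rail at the back, without knocking the shelf board with the tray, the pots or the gripper. Leave the tin, the garlic and the jar where they are.

Things in the scene. Friction and masses are not known exactly. Their poses are not given: they have to be found in the camera images.
- riser: Counter shelf, fixed: wooden board 170 (x, from -90 to +80) x 300 (y) mm on four steel legs (feet 20 mm diameter at x = -70 and +68, y = +-130 mm). Origin on the worktop on its centre line; x points to the back, away from the open front. A rail across the back, 4 to 22 mm above the worktop, front face at x = +62 mm, stops the tray.
- riser_top: The shelf's board, 15 mm thick; origin on its underside 90 mm behind its front edge, 150 mm above the worktop; axes as the shelf's. Small jars up to 106 mm tall stand fixed on its rear half.
- shelf_edge (a point): Middle of the lower front edge of the shelf's board, 150 mm above the worktop; axes as the shelf's.
- tray: Loose wooden tray, 130 (x) x 190 (y) mm, walls 22 mm high, 7 mm thick, floor 8 mm thick, 0.45 kg. Origin at the centre of its underside; front towards -x. At the shelf's rail its front wall is 22 mm behind the board's front edge: there an upright gripper at the handle would hit the board, so lean the tool back towards the robot about 30 degrees, fingers pointing forward and down.
- tray_front (a point): Middle of the lower edge of the tray's front wall (tray x = -65 mm); axes as the tray's.
- tray_handle (a point): Centre of the tray's handle, a rounded wooden block on the front wall, 16 mm wide (y), standing 32 mm out (tray x = -65 to -97 mm), 6 to 30 mm above the worktop. The point is at tray x = -81 mm, z = 18 mm; axes as the tray's.
- large_pot: Large open terracotta pot, loose on the tray: outside diameter 84 mm at the foot, 96 mm at the rim, 55 mm high, wall 4 mm, floor 5 mm thick, 0.2 kg. Origin at the centre of its underside, z up.
- small_pot: Small open terracotta pot, standing on the worktop to the left or right of the tray: outside diameter 52 mm at the foot, 60 mm at the rim, 85 mm high, wall 4 mm, floor 5 mm thick, 0.12 kg. Origin at the centre of its underside, z up. Nested, its rim stands 35 mm above the large pot's rim.
- low_tin: Bystander: low green tin, 75 mm diameter, 58 mm high; origin at the centre of its underside.
- garlic: Bystander: garlic bulb, about 60 mm; origin at the centre of its underside.
- green_jar: Bystander: glass jar with a green lid, 68 mm diameter, 84 mm high; origin at the centre of its underside.
Mind the look-alikes: they are no part of the job. Leave any purple look-alike of the small_pot alone.

How it is judged:
On the way, in this order (a step that is already met when the one before it is completed fails the run):
1. the small pot stands released inside the large pot (horizontal distance between small_pot and large_pot below 0.022 m and z of small_pot in the frame of large_pot between 0 and 0.012 m and angle between small_pot's own z axis and vertical below 0.12 rad and contact force between small_pot and the fingers below 0.1 N), for 0.2 s.
2. the tray is fully under the shelf (x of tray_front in the frame of shelf_edge above 0.01 m and angle between the x axis of tray and the x axis of riser, either way round below 0.15 rad), for 0.2 s.
At the end, for the whole second after the job is handed in: Small pot upright (7 deg) on the large pot's floor, axes within 22 mm; large pot upright on the tray; tray flat on the worktop under the shelf, front wall at least 10 mm behind the board's front edge (22 mm at the rail), straight to the shelf within 8.6 deg; all released and at rest (all of step 1 and all of step 2 and linear speed of each of tray, small_pot below 0.01 m/s and angle between tray's own z axis and vertical below 0.05 rad and height (world z) of tray below 0.006 m and angle between large_pot's own z axis and vertical below 0.12 rad and horizontal distance between large_pot and tray below 0.06 m); the robot touches nothing.
It fails at once if the tray or a pot strikes the shelf board (contact force between any of tray, large_pot, small_pot and riser_top above 2 N).
It fails at once if the robot knocks against the shelf board (over 5 N) (contact force between any of the arm, the fingers and riser_top above 5 N).
It fails at once if a bystander (tin, garlic, jar) is moved more than 30 mm (distance of any of low_tin, garlic, green_jar from where it was at the start of the episode above 0.03 m).
It fails at once if the small pot is dropped into or pressed on the large one hard (over 30 N) (contact force between small_pot and large_pot above 30 N).
It fails at once if the large pot is tipped over (angle between large_pot's own z axis and vertical above 0.6 rad).
It also fails if it takes over 58 s, if anything falls off the work surface, if the arm or the gripper's body presses on something with over 40 N, if the wrist force passes 120 N, or if a joint passes its speed limit or range.

ROBOT

A 7-joint arm with a two-finger parallel gripper is mounted at the origin on a cart in front of the work surface, level with it; the furniture and walls round the work are solid. World frame = base frame: x ahead of the robot, y to its left, z up, the work surface at z = 0. Lengths are in m, angles in rad, forces in N, time in s.
With the tool pointing down it reaches from about 0.425 to 0.875 m from the base axis. Payload 4.7 kg.
Tool frame: the origin (TCP) lies between the finger pads; the fingertips stand 22 mm ahead of it and the grasp point (between the pads) lies 3 mm ahead of it; z points along the fingers, y is the line along which they close (so a half turn about z gives the same grasp; the last joint's range is limited). The gripper opens to 87 mm and grips with 3 to 60 N. Pads are 19 mm wide; open, the fingers measure 117 mm over their backs; the gripper's body (75 mm by 190 mm) begins 51 mm behind the grasp point.
Start: joints at [1.346, 0.321, -0.07, 1.45, 0.023, 1.371, -0.057], TCP at [0.154, -0.632, 0.21] pointing down, gripper open.
Joint ranges: [-2.86, 2.86], [-0.3, 2.09], [-1.38, 1.24], [0.06, 2.45], [-1.56, 4.7], [0.09, 2.05], [-2.69, 2.69]. Speed limits (rad/s): [2.57, 2.57, 3.14, 3.14, 3.14, 3.14, 3.14].

INTERFACE

Orientations are given as a rotation vector (axis times angle).
In Python, from bench import ctrl gives the robot as it stands. The module is installed in compiled form; this text tells all that it offers.
- The arm moves only by the tool send_rows, never from a script. Its argument "motion" is a list of rows, each an object with "claw": the opening, from -1 (shut) to 1 (fully open); "slide": the shift along the tool's x, y, z in mm, a list of three; "delta_rot": the turn, a rotation vector about the tool's x, y, z in rad, a list of three. In form: [{"claw": claw, "slide": [x, y, z], "delta_rot": [ax, ay, az]}, ...]. A call has 1 to 5 rows; each row is the pose to reach, as a shift and turn from the pose commanded when the call began, along the tool's axes at that moment; what a row does not reach only later rows make up. A row lasts 1/10 s, in which the tool goes at most 50 mm and 8.59 degrees, less where a joint would pass 70% of its speed; a pose out of reach is approached as far as the arm can. A call with a gripper value outside its range is refused whole. The fingers move at their own pace and stop on an object; "grip_force" is the grip in N (left out, the last holds). Time passes only in rows, so rows that repeat a pose let the fingers close. It gives the time, the measured TCP pose, the force, the opening and the grip force at its end, in the units of the state.
- ctrl.get_state(): the state, without advancing time (a new reading comes with each control period).
- ctrl.get_image(name): name is "scene" or "top" or "wrist"; returns a dict with "color" (384x512x3 uint8, blue, green, red), "fx", "fy", "cx", "cy" (pixels), "pose" (4x4, takes a point from camera to world coordinates). Camera axes: x right, y down, z forward; pixel columns grow to the right and rows downward; lengths in m; the calibration is good to about 2 mm. A picture is of the moment at which its call begins. There is no depth.
- ctrl.close_job(): hands the job in; it is judged then, once.
The state is a dict: "time": time; "joint_positions": joint angles; "qd": joint speeds; "joint_torque": joint torques, N m; "position": TCP position; "tool_rot": TCP orientation; "ft_force": force on the tool from outside, world axes, zero at the start; "torque": the same for the moment, N m; "grip_width": opening from 0.0 (shut) to 1.0 (fully open); "grip_force": force on a finger pad.
Only numpy, scipy, OpenCV 4.12 (cv2) and the standard library are available. Lean on these libraries where they do the work, as an engineer would, in place of code of your own. Each camera call takes 0.05 s, during which the arm holds its last target. There are 200 camera calls.

## Working session

There is one attempt and no reset: what is moved stays moved. The work goes in short steps, Python scripts to look and compute and a tool call to move; the robot and the scene stay as the last step left them, time stands still between calls to the robot, and variables do not carry over. Pictures are saved under pics/ and viewed, at most 10 in all, crops included, and the job is handed in when it is done.

Besides the shell and the picture viewer there is one more tool, called as name(argument=value, ...) on one line, values as JSON. send_rows: Moves the arm, as the interface text tells. Its arguments: {"type":"object","properties":{"motion":{"type":"array","items":{"type":"object","properties":{"claw":{"type":"number"},"slide":{"type":"array","items":{"type":"number"}},"delta_rot":{"type":"array","items":{"type":"number"}}}}},"grip_force":{"type":"number"}},"required":["motion"]}

```bash
mkdir -p pics; python3 - <<'E'
from bench import ctrl
import cv2,numpy as np,pickle
s=ctrl.get_state();print(s)
d={}
for n in("scene","top"):
    i=ctrl.get_image(n);d[n]=i;cv2.imwrite(f"pics/{n}0.png",i["color"]);print(n,i["fx"],i["fy"],i["cx"],i["cy"],np.round(i["pose"],4).tolist())
pickle.dump(d,open("d0.pkl","wb"))
E
```

```text
{'time': 0.0, 'joint_positions': array([ 1.34612505,  0.32186331, -0.07007863,  1.45167815,  0.02264184,
        1.37080724, -0.05689153]), 'qd': array([ 5.11937728e-06,  1.37389285e-03,  7.04414726e-04, -8.73345195e-04,
        8.27368973e-05,  6.34030244e-04,  5.52350243e-04]), 'joint_torque': array([-2.56890653e-04, -4.91287279e+01, -4.03944505e-01, -3.12530065e+01,
       -6.38576620e-02,  4.37631912e-02,  1.56412780e-04]), 'position': array([ 0.15352337, -0.63100743,  0.20883376]), 'tool_rot': array([-3.11730337e+00, -3.74005397e-01,  5.87892239e-04]), 'ft_force': array([ 0.05681599, -0.08357006, -0.19437354]), 'torque': array([-0.00964382,  0.00682648, -0.01654359]), 'grip_force': 0.0, 'grip_width': 0.9989288226478886}
scene 455.32733244170885 455.32733244170885 254.6329461388274 195.86336535473708 [[-0.679, -0.4812, 0.5545, -0.2361], [-0.7342, 0.4459, -0.512, 0.7526], [-0.0009, -0.7547, -0.656, 1.0723], [0.0, 0.0, 0.0, 1.0]]
top 471.21115012175846 471.21115012175846 251.20404243673897 192.0823059191153 [[-0.008, -0.986, 0.1668, 0.3474], [-0.9999, 0.0064, -0.0103, 0.0053], [0.0091, -0.1669, -0.9859, 1.4943], [0.0, 0.0, 0.0, 1.0]]
```

View pics/scene0.png

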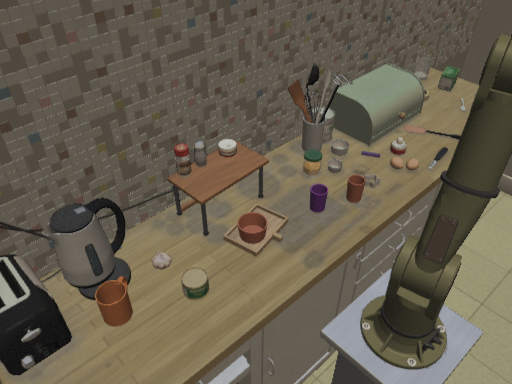

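View pics/top0.png

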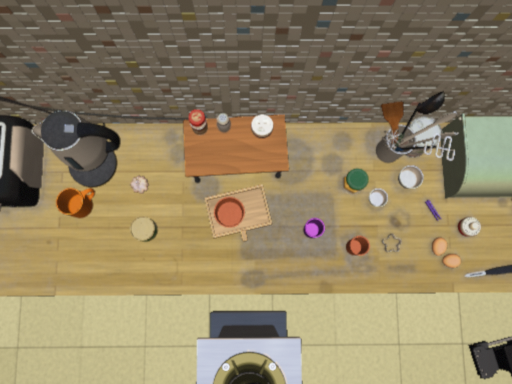

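Scene picture: candidates for the small pot are the terracotta cup at top (359,246) / scene (356,188), the purple cup at top (314,229) / scene (318,198), and the orange mug with a handle at top (73,203). The first fits, being plain terracotta and beside the tray; the purple one is the look-alike. The large pot on the tray is at top (229,212). I'll confirm with an enlarged crop.

```bash
python3 - <<'E'
import cv2,pickle
d=pickle.load(open("d0.pkl","rb"))
c=d["top"]["color"][110:265,178:378];cv2.imwrite("pics/c1.png",cv2.resize(c,None,fx=3.8,fy=3.8,interpolation=cv2.INTER_CUBIC))
c=d["scene"]["color"][130:260,165:385];cv2.imwrite("pics/c2.png",cv2.resize(c,None,fx=3.5,fy=3.5,interpolation=cv2.INTER_CUBIC))
E
```

```text
(no output)
```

View pics/c1.png

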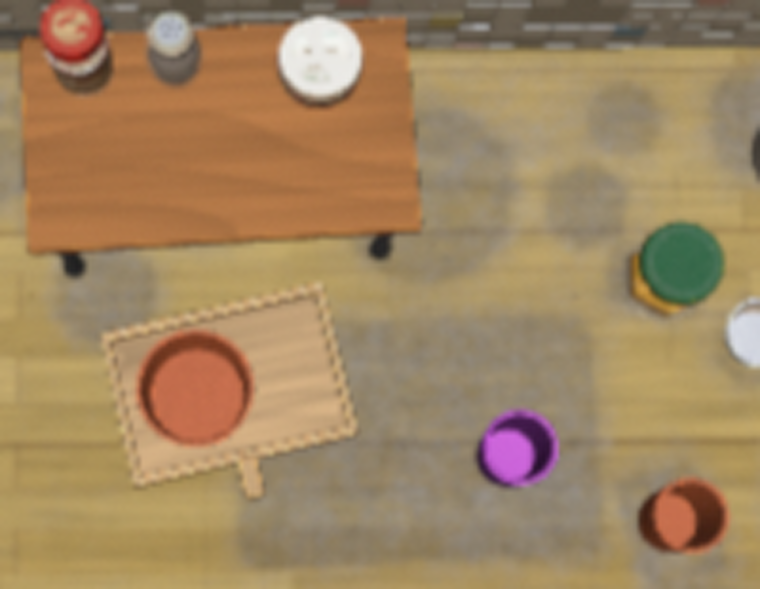

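View pics/c2.png

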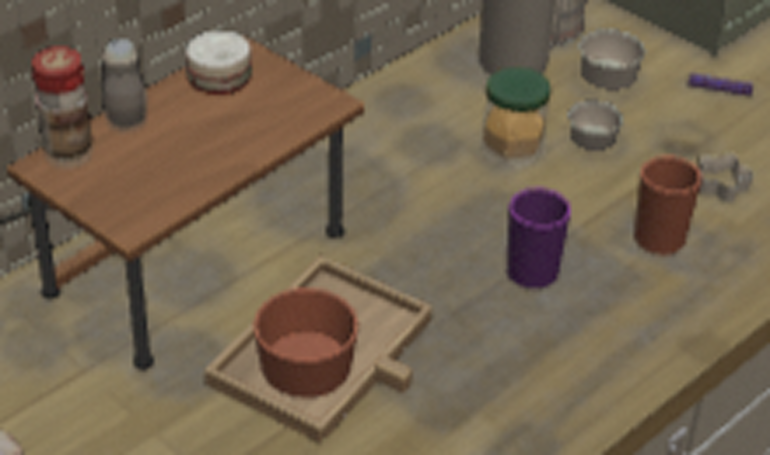

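Top crop: the terracotta small pot's rim centres at (684,516), the purple look-alike's at (518,448), and the large pot's rim at (196,388). The tray's corners are (102,336), (322,284), (356,432) and (140,486), with the handle tip at (254,495). The shelf's front edge runs (29,253)–(422,232). The scene crop confirms the terracotta cup at right as the small pot, rim (669,180).

```bash
cat > h.py <<'E'
import numpy as np
def ray(i,u,v,z):
    P=i["pose"];r=P[:3,:3]@np.array([(u-i["cx"])/i["fx"],(v-i["cy"])/i["fy"],1]);o=P[:3,3]
    return (o+r*(z-o[2])/r[2])[:2]
def crop(u,v,x0,y0,s): return x0+(u+.5)/s-.5, y0+(v+.5)/s-.5
E
python3 - <<'E'
import pickle;from h import *
np.set_printoptions(precision=4,suppress=True)
d=pickle.load(open("d0.pkl","rb"))
T=lambda u,v,z:ray(d["top"],*crop(u,v,178,110,3.8),z)
S=lambda u,v,z:ray(d["scene"],*crop(u,v,165,130,3.5),z)
print("small",T(684,516,.085),S(669,180,.085))
print("large",T(196,388,.063),S(306,328,.063),"purple",T(518,448,.085))
c=[T(*p,.022) for p in((102,336),(322,284),(356,432),(140,486))];print("tray",c,np.mean(c,0))
c2=[S(*p,.022) for p in((207,372),(322,262),(430,311),(322,437))];print("trayS",c2,np.mean(c2,0))
for q in(c,c2):
    a=q[0]-q[1];b=q[1]-q[2];print(np.degrees([np.arctan2(-a[0],a[1]),np.arctan2(b[1],b[0])]),np.linalg.norm(a),np.linalg.norm(b))
print("handle tip",T(254,495,.03),S(404,376,.03))
print("board",[T(29,253,.15),T(422,232,.15),T(22,38,.165),T(405,18,.165)])
print("boardS",S(130,253,.15),S(363,112,.15))
print("feet",T(73,268,0),T(381,250,0),S(143,363,0),S(336,233,0),S(50,293,0))
print("jar",T(682,264,.084))
E
```

```text
small [ 0.4225 -0.3256] [ 0.4193 -0.3251]
large [0.5291 0.058 ] [0.5253 0.0607] purple [ 0.4769 -0.1968]
tray [array([0.5784, 0.1377]), array([ 0.6212, -0.0458]), array([ 0.4968, -0.0724]), array([0.4537, 0.1055])] [0.5375 0.0312]
trayS [array([0.5755, 0.1375]), array([ 0.6137, -0.0414]), array([ 0.4931, -0.0694]), array([0.4465, 0.1142])] [0.5322 0.0352]
[13.1353 12.0626] 0.18841196814766112 0.12716362380121643
[12.0669 13.0466] 0.18300951731171816 0.12377693350672092
handle tip [0.4451 0.012 ] [0.4446 0.0149]
board [array([0.6229, 0.1825]), array([ 0.6375, -0.1187]), array([0.7892, 0.1885]), array([ 0.8039, -0.1077])]
boardS [0.6321 0.1698] [ 0.6414 -0.1209]
feet [0.6404 0.1647] [ 0.6544 -0.0972] [0.6422 0.1612] [ 0.6542 -0.0988] [0.7799 0.1689]
jar [ 0.6242 -0.3335]
```

send_rows(motion=[{"claw":1,"slide":[33,-23,0],"delta_rot":[0,0,0]},{"claw":1,"slide":[66,-47,0],"delta_rot":[0,0,0]},{"claw":1,"slide":[100,-70,0],"delta_rot":[0,0,0]},{"claw":1,"slide":[133,-94,0],"delta_rot":[0,0,0]},{"claw":1,"slide":[166,-117,0],"delta_rot":[0,0,0]}], grip_force=12)

```text
time: 0.6
position: [0.2881, -0.4769, 0.2095]
tool_rot: [-3.119, -0.374, 0.001]
ft_force: [0.7, 0.1, -0.1]
grip_width: 0.999
grip_force: 0.0
```

send_rows(motion=[{"claw":1,"slide":[33,-23,0],"delta_rot":[0,0,0]},{"claw":1,"slide":[66,-47,0],"delta_rot":[0,0,0]},{"claw":1,"slide":[100,-70,0],"delta_rot":[0,0,0]},{"claw":1,"slide":[133,-94,0],"delta_rot":[0,0,0]},{"claw":1,"slide":[166,-117,0],"delta_rot":[0,0,0]}])

```text
time: 1.1
position: [0.4216, -0.3241, 0.2097]
tool_rot: [-3.119, -0.374, 0.001]
ft_force: [0.3, 0.3, 0.0]
grip_width: 1.001
grip_force: 0.0
```

```bash
python3 - <<'E'
from bench import ctrl
import cv2,numpy as np,pickle
from scipy.spatial.transform import Rotation as R
i=ctrl.get_image("wrist");cv2.imwrite("pics/w1.png",i["color"]);pickle.dump(i,open("w1.pkl","wb"))
s=ctrl.get_state();print(s["time"],s["position"],s["joint_positions"]);print(R.from_rotvec(s["tool_rot"]).as_matrix().round(4))
P=i["pose"]
for n,p in(("small",(.421,-.3253,.085)),):
    q=P[:3,:3].T@(np.array(p)-P[:3,3]);print(n,i["fx"]*q[0]/q[2]+i["cx"],i["fy"]*q[1]/q[2]+i["cy"])
E
```

```text
1.15 [ 0.42740552 -0.31666284  0.20990377] [ 0.93751159  0.08772333 -0.36557282  1.73300852  0.02690371  1.32615546
 -0.75521981]
[[ 0.9692  0.2463  0.0033]
 [ 0.2463 -0.9692  0.0041]
 [ 0.0042 -0.0031 -1.    ]]
small 258.3496905033384 181.1378288465985
```

View pics/w1.png

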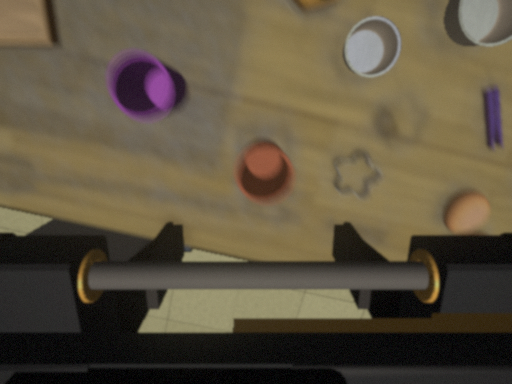

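Wrist picture: the small pot's rim centres near (265,171), midway between the fingers; the purple pot at (142,86) is clear.

```bash
python3 - <<'E'
from bench import ctrl
import pickle,time;from h import *
i=pickle.load(open("w1.pkl","rb"));print(ray(i,265.5,171.5,.085),i["pose"][:3,3])
i=ctrl.get_image("wrist")
import cv2
h=cv2.cvtColor(i["color"],cv2.COLOR_BGR2HSV)
m=(((h[...,0]<10)|(h[...,0]>174))&(h[...,1]>110)).astype(np.uint8);m[:110]=0;m[230:]=0;m[:,:200]=0;m[:,340:]=0
m=cv2.morphologyEx(m,cv2.MORPH_OPEN,np.ones((3,3)))
print(cv2.boundingRect(m),[a for a in map(cv2.minEnclosingCircle,[max(cv2.findContours(m,0,2)[0],key=len)])])
x,y,w,hh=cv2.boundingRect(m);print(ray(i,x+w/2,y+hh/2,.085),i["pose"][:3,3],ctrl.get_state()["position"])
E
```

```text
[ 0.43245483 -0.32991543] [ 0.49805411 -0.30628452  0.38471644]
(245, 157, 56, 55) [((270.5, 173.0), 24.026126861572266)]
[ 0.42751142 -0.33279805] [ 0.50302238 -0.2988398   0.38532044] [ 0.42542458 -0.31929393  0.20991155]
```

```bash
python3 - <<'E'
from bench import ctrl
import pickle,cv2;from h import *
i=ctrl.get_image("wrist");print(ctrl.get_state()["position"])
cv2.imwrite("pics/w2.png",cv2.resize(i["color"][120:240,200:340],None,fx=5,fy=5,interpolation=cv2.INTER_CUBIC))
pickle.dump(i,open("w2.pkl","wb"));print(i["pose"].round(4).tolist())
E
```

```text
[ 0.4230001  -0.32250753  0.20974882]
[[0.247, -0.9299, -0.2726, 0.5013], [-0.969, -0.2377, -0.0671, -0.3012], [-0.0024, 0.2807, -0.9598, 0.3852], [0.0, 0.0, 0.0, 1.0]]
```

View pics/w2.png

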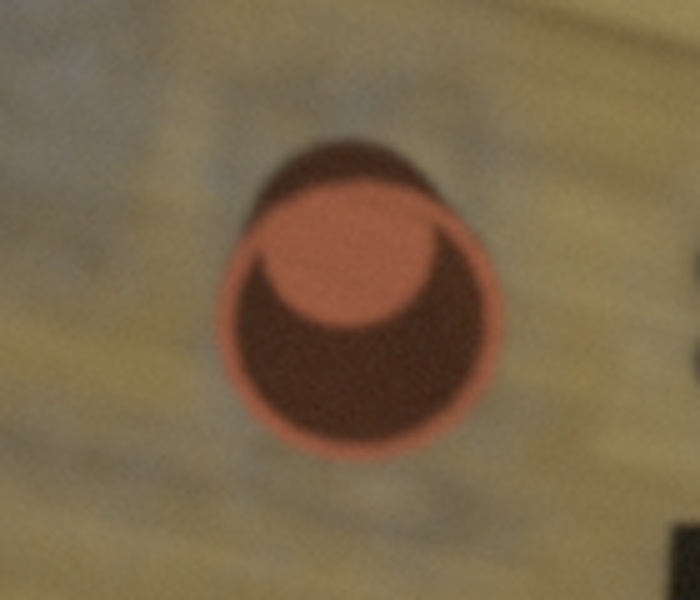

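Crop: the rim ellipse spans (217–507, 178–460), centre (362,319), i.e. full-frame (272.4,183.8).

```bash
python3 - <<'E'
from bench import ctrl
import pickle;from h import *
i=pickle.load(open("w2.pkl","rb"));p=ray(i,*crop(362,319,200,120,5),.085)
t=ctrl.get_state()["position"];e=p-t[:2]
print(p,t,"slide mm",1e3*np.array([[.969,.247],[.247,-.969]])@e)
E
```

```text
[ 0.42623357 -0.33428949] [ 0.4230001  -0.32250753  0.20974882] slide mm [ 0.22308599 12.21537871]
```

send_rows(motion=[{"claw":1,"slide":[0,10,20],"delta_rot":[0,0,0]},{"claw":1,"slide":[0,10,50],"delta_rot":[0,0,0]},{"claw":1,"slide":[0,10,75],"delta_rot":[0,0,0]},{"claw":1,"slide":[0,10,100],"delta_rot":[0,0,0]},{"claw":1,"slide":[0,10,115],"delta_rot":[0,0,0]}])

```text
time: 1.75
position: [0.4211, -0.3358, 0.0925]
tool_rot: [-3.118, -0.371, 0.004]
ft_force: [-0.6, -0.7, 0.4]
grip_width: 1.001
grip_force: 0.0
```

send_rows(motion=[{"claw":1,"slide":[0,0,10],"delta_rot":[0,0,0]},{"claw":1,"slide":[0,0,16],"delta_rot":[0,0,0]},{"claw":1,"slide":[0,0,16],"delta_rot":[0,0,0]},{"claw":1,"slide":[0,0,16],"delta_rot":[0,0,0]}])

```text
time: 2.15
position: [0.4239, -0.3359, 0.0798]
tool_rot: [3.118, 0.374, 0.002]
ft_force: [0.3, -0.4, 0.0]
grip_width: 0.997
grip_force: 0.0
```

send_rows(motion=[{"claw":0.2,"slide":[0,0,0],"delta_rot":[0,0,0]},{"claw":0.2,"slide":[0,0,0],"delta_rot":[0,0,0]},{"claw":0.2,"slide":[0,0,0],"delta_rot":[0,0,0]},{"claw":0.2,"slide":[0,0,0],"delta_rot":[0,0,0]},{"claw":0.2,"slide":[0,0,0],"delta_rot":[0,0,0]}])

```text
time: 2.65
position: [0.4233, -0.3354, 0.079]
tool_rot: [3.119, 0.374, 0.0]
ft_force: [-0.2, -0.2, -0.5]
grip_width: 0.651
grip_force: 0.0
```

send_rows(motion=[{"claw":0,"slide":[0,0,0],"delta_rot":[0,0,0]},{"claw":0,"slide":[0,0,0],"delta_rot":[0,0,0]},{"claw":0,"slide":[0,0,0],"delta_rot":[0,0,0]}], grip_force=15)

```text
time: 2.95
position: [0.4233, -0.3354, 0.0789]
tool_rot: [3.119, 0.374, -0.0]
ft_force: [1.2, 0.5, 0.7]
grip_width: 0.515
grip_force: 0.0
```

```bash
python3 - <<'E'
from bench import ctrl
import cv2,pickle
i=ctrl.get_image("scene");cv2.imwrite("pics/s2.png",cv2.resize(i["color"][110:260,270:430],None,fx=4,fy=4,interpolation=cv2.INTER_CUBIC))
s=ctrl.get_state();print(s["position"],s["grip_width"],s["grip_force"],s["ft_force"])
E
```

```text
[ 0.42331933 -0.33540428  0.07894814] 0.5072739012388602 0.0 [ 0.31162199 -1.1802874  -0.07285778]
```

View pics/s2.png

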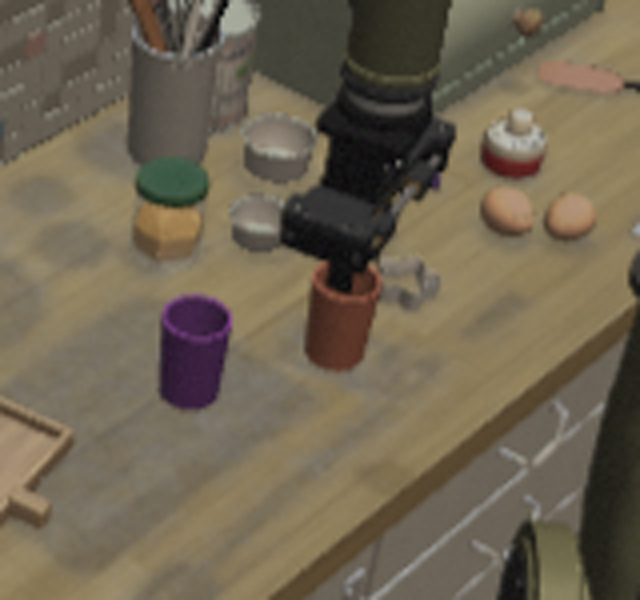

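The scene crop shows a finger inside or over the small pot's rim (345,278), and the fingers closed to 44 mm on nothing. I'll check the geometry by projecting the finger positions.

```bash
python3 - <<'E'
from bench import ctrl
import pickle,cv2;from h import *
from scipy.spatial.transform import Rotation as R
s=ctrl.get_state();T=R.from_rotvec(s["tool_rot"]).as_matrix();p=s["position"]
def proj(i,q):
    P=i["pose"];c=P[:3,:3].T@(q-P[:3,3]);return np.array([i["fx"]*c[0]/c[2]+i["cx"],i["fy"]*c[1]/c[2]+i["cy"]])
d=pickle.load(open("d0.pkl","rb"))
i=d["scene"]
f=lambda q:((proj(i,np.array(q))-[270,110])*4).round()
for n,o in(("tip+",(0,.022,.022)),("tip-",(0,-.022,.022)),("body",(0,0,-.048)),("body+",(0,.095,-.048)),("body-",(0,-.095,-.048)),("tcp",(0,0,0))):print(n,f(p+T@o),p+T@o)
print("rim from wrist",f((.426,-.334,.085)),"foot",f((.426,-.334,0)),"rim",f((.421,-.3253,.085)),"foot",f((.421,-.3253,0)))
w=pickle.load(open("w2.pkl","rb"));print(np.linalg.norm(ray(w,*crop(217,319,200,120,5),.085)-ray(w,*crop(507,319,200,120,5),.085)))
w=ctrl.get_image("wrist");cv2.imwrite("pics/w3.png",w["color"]);pickle.dump(w,open("w3.pkl","wb"))
E
```

```text
tip+ [352. 289.] [ 0.42852336 -0.35678078  0.05694897]
tip- [332. 316.] [ 0.41811422 -0.31402976  0.05694731]
body [354. 238.] [ 0.4233205  -0.33540213  0.12694814]
body+ [398. 183.] [ 0.44579479 -0.42770547  0.12695173]
body- [306. 298.] [ 0.4008462  -0.24309879  0.12694455]
tcp [346. 282.] [ 0.42331933 -0.33540428  0.07894814]
rim from wrist [343. 276.] foot [329. 350.] rim [342. 283.] foot [328. 357.]
0.0591042912447297
```

View pics/w3.png

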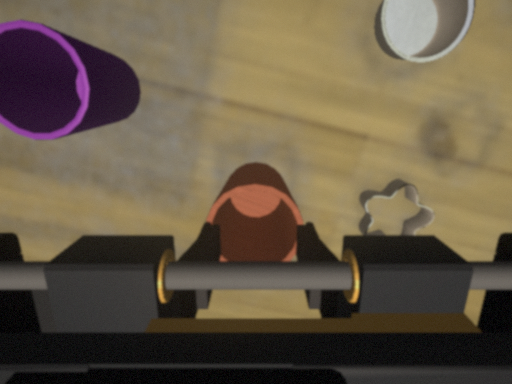

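Wrist picture: the pot's rim spans columns 210–300 with its back edge at row 183, and the fingers sit either side at (208,260) and (312,260). I'll check where the TCP projects in this view.

```bash
python3 - <<'E'
from bench import ctrl
import pickle,cv2;from h import *
from scipy.spatial.transform import Rotation as R
s=ctrl.get_state();T=R.from_rotvec(s["tool_rot"]).as_matrix();p=s["position"]
i=pickle.load(open("w3.pkl","rb"))
def f(q):
    P=i["pose"];c=P[:3,:3].T@(q-P[:3,3]);return np.round([i["fx"]*c[0]/c[2]+i["cx"],i["fy"]*c[1]/c[2]+i["cy"]],1)
print(s["grip_width"],i["fx"],i["cx"],i["cy"])
for o in((0,0,0),(0,.022,0),(0,-.022,0),(0,.022,.022),(0,-.022,.022),(0,.03,.01),(0,-.03,.01)):print(o,f(p+T@o))
print("rim back", ray(i,256,183,.085),"rim left/right",ray(i,210,225,.085),ray(i,300,225,.085), "tool-frame of back:",T.T@(np.r_[ray(i,256,183,.085),.085]-p))
for l in((.426,-.334),(.421,-.3253),(.421,-.330)):print(l,f(np.r_[l,.085]),(T.T@(np.r_[l,.085]-p)).round(4))
E
```

```text
0.4989243154906689 304.9486954263642 257.9870175328489 189.8834134498812
(0, 0, 0) [256.8 231. ]
(0, 0.022, 0) [292.1 231. ]
(0, -0.022, 0) [221.5 231. ]
(0, 0.022, 0.022) [288.7 217.9]
(0, -0.022, 0.022) [225.2 217.9]
(0, 0.03, 0.01) [302.7 224.7]
(0, -0.03, 0.01) [211.  224.7]
rim back [ 0.45492978 -0.32730366] rim left/right [ 0.42311702 -0.30668302] [ 0.43586882 -0.35898874] tool-frame of back: [ 0.03261579 -0.00039484 -0.00606181]
(0.426, -0.334) [255.5 230.7] [ 0.0029 -0.0007 -0.0061]
(0.421, -0.3253) [239.6 234.9] [ 0.0001 -0.0104 -0.0061]
(0.421, -0.33) [247.2 236.6] [-0.001  -0.0058 -0.0061]
```

send_rows(motion=[{"claw":-0.2,"slide":[0,0,0],"delta_rot":[0,0,0]},{"claw":-0.3,"slide":[0,0,0],"delta_rot":[0,0,0]},{"claw":-0.4,"slide":[0,0,0],"delta_rot":[0,0,0]}])

```text
time: 3.35
position: [0.4233, -0.3354, 0.079]
tool_rot: [3.119, 0.374, -0.0]
ft_force: [0.0, 0.2, -0.2]
grip_width: 0.339
grip_force: 0.0
```

```bash
python3 - <<'E'
from bench import ctrl
import cv2
w=ctrl.get_image("wrist")["color"];s=ctrl.get_image("scene")["color"]
print(ctrl.get_state()["grip_width"],ctrl.get_state()["grip_force"])
a=cv2.resize(w[160:290,170:345],(780,0) and (392,291),interpolation=cv2.INTER_CUBIC)
b=cv2.resize(s[160:210,325:392],(392,291),interpolation=cv2.INTER_CUBIC)
o=cv2.hconcat([a,b]);o=cv2.convertScaleAbs(o,alpha=1.8,beta=25);cv2.imwrite("pics/m4.png",o)
E
```

```text
0.3155456473485743 0.0
```

View pics/m4.png

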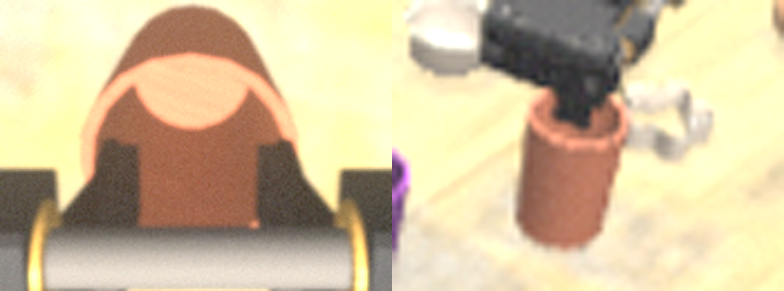

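Both fingers appear above the rim rather than around it: the tips end at about rim height at (575,125) in the right half. So the tips sit higher than I assumed. I'll open, go about 25 mm lower and close again.

send_rows(motion=[{"claw":1,"slide":[0,0,-10],"delta_rot":[0,0,0]},{"claw":1,"slide":[0,0,-20],"delta_rot":[0,0,0]},{"claw":1,"slide":[0,0,-20],"delta_rot":[0,0,0]},{"claw":1,"slide":[0,0,-20],"delta_rot":[0,0,0]},{"claw":1,"slide":[0,0,-20],"delta_rot":[0,0,0]}])

```text
time: 3.95
position: [0.4232, -0.3353, 0.0989]
tool_rot: [3.119, 0.374, -0.0]
ft_force: [0.7, 0.4, -0.1]
grip_width: 0.684
grip_force: 0.0
```

send_rows(motion=[{"claw":1,"slide":[0,0,0],"delta_rot":[0,0,0]},{"claw":1,"slide":[0,0,0],"delta_rot":[0,0,0]},{"claw":1,"slide":[0,0,0],"delta_rot":[0,0,0]},{"claw":1,"slide":[0,0,0],"delta_rot":[0,0,0]},{"claw":1,"slide":[0,0,0],"delta_rot":[0,0,0]}])

```text
time: 4.45
position: [0.4233, -0.3354, 0.0989]
tool_rot: [3.119, 0.374, -0.0]
ft_force: [-0.1, 0.2, 0.0]
grip_width: 0.997
grip_force: 0.0
```

send_rows(motion=[{"claw":1,"slide":[0,0,10],"delta_rot":[0,0,0]},{"claw":1,"slide":[0,0,20],"delta_rot":[0,0,0]},{"claw":1,"slide":[0,0,30],"delta_rot":[0,0,0]},{"claw":1,"slide":[0,0,40],"delta_rot":[0,0,0]},{"claw":1,"slide":[0,0,45],"delta_rot":[0,0,0]}])

```text
time: 4.95
position: [0.4225, -0.3348, 0.0522]
tool_rot: [-3.118, -0.374, 0.002]
ft_force: [-0.1, -0.5, -0.7]
grip_width: 1.001
grip_force: 0.0
```

send_rows(motion=[{"claw":0.1,"slide":[0,0,0],"delta_rot":[0,0,0]},{"claw":0.1,"slide":[0,0,0],"delta_rot":[0,0,0]},{"claw":0.1,"slide":[0,0,0],"delta_rot":[0,0,0]},{"claw":0.1,"slide":[0,0,0],"delta_rot":[0,0,0]},{"claw":0.1,"slide":[0,0,0],"delta_rot":[0,0,0]}])

```text
time: 5.45
position: [0.4236, -0.3353, 0.0544]
tool_rot: [3.119, 0.374, 0.001]
ft_force: [0.5, 1.2, 0.8]
grip_width: 0.684
grip_force: 15.0
```

Gripped now: width 59.5 mm, 15 N. Next I'll lift and carry above everything on the way.

send_rows(motion=[{"claw":0.1,"slide":[0,0,-10],"delta_rot":[0,0,0]},{"claw":0.1,"slide":[0,0,-40],"delta_rot":[0,0,0]},{"claw":0.1,"slide":[0,0,-75],"delta_rot":[0,0,0]},{"claw":0.1,"slide":[0,0,-110],"delta_rot":[0,0,0]},{"claw":0.1,"slide":[0,0,-125],"delta_rot":[0,0,0]}], grip_force=20)

```text
time: 5.95
position: [0.4249, -0.3366, 0.1831]
tool_rot: [3.115, 0.374, 0.006]
ft_force: [-0.1, 0.1, -1.1]
grip_width: 0.685
grip_force: 20.0
```

send_rows(motion=[{"claw":0.1,"slide":[10,-18,0],"delta_rot":[0,0,0]},{"claw":0.1,"slide":[30,-53,0],"delta_rot":[0,0,0]},{"claw":0.1,"slide":[50,-89,0],"delta_rot":[0,0,0]},{"claw":0.1,"slide":[70,-125,0],"delta_rot":[0,0,0]},{"claw":0.1,"slide":[90,-160,0],"delta_rot":[0,0,0]}])

```text
time: 6.45
position: [0.4726, -0.157, 0.1784]
tool_rot: [3.119, 0.374, -0.001]
ft_force: [-0.1, -0.2, -1.4]
grip_width: 0.684
grip_force: 20.0
```

send_rows(motion=[{"claw":0.1,"slide":[20,-36,0],"delta_rot":[0,0,0]},{"claw":0.1,"slide":[40,-72,0],"delta_rot":[0,0,0]},{"claw":0.1,"slide":[60,-108,0],"delta_rot":[0,0,0]},{"claw":0.1,"slide":[80,-144,0],"delta_rot":[0,0,0]},{"claw":0.1,"slide":[95,-172,0],"delta_rot":[0,0,0]}])

```text
time: 6.95
position: [0.5244, 0.0338, 0.1786]
tool_rot: [-3.118, -0.378, 0.0]
ft_force: [-0.1, -0.2, -1.0]
grip_width: 0.684
grip_force: 20.0
```

send_rows(motion=[{"claw":0.1,"slide":[7,-16,0],"delta_rot":[0,0,0]},{"claw":0.1,"slide":[12,-24,0],"delta_rot":[0,0,0]},{"claw":0.1,"slide":[12,-24,0],"delta_rot":[0,0,0]},{"claw":0.1,"slide":[12,-24,0],"delta_rot":[0,0,0]},{"claw":0.1,"slide":[12,-24,0],"delta_rot":[0,0,0]}])

```text
time: 7.45
position: [0.5304, 0.0552, 0.1787]
tool_rot: [3.119, 0.37, -0.001]
ft_force: [0.6, 0.2, -1.6]
grip_width: 0.684
grip_force: 20.0
```

```bash
python3 - <<'E'
from bench import ctrl
import cv2,pickle
d={n:ctrl.get_image(n) for n in("wrist","scene")};pickle.dump(d,open("d5.pkl","wb"))
s=ctrl.get_state();print(s["position"],s["tool_rot"],s["grip_width"],s["ft_force"])
a=cv2.resize(d["wrist"]["color"][130:290,130:400],(780,462),interpolation=cv2.INTER_CUBIC)[:,195:585]
b=cv2.resize(d["scene"]["color"][165:260,215:295],(390,462),interpolation=cv2.INTER_CUBIC)
cv2.imwrite("pics/m5.png",cv2.hconcat([a,b]))
E
```

```text
[0.53044276 0.05562553 0.17882937] [ 3.11901479e+00  3.70686602e-01 -4.76134248e-04] 0.6826606881171735 [-0.20825073  0.25610057 -1.56184884]
```

View pics/m5.png

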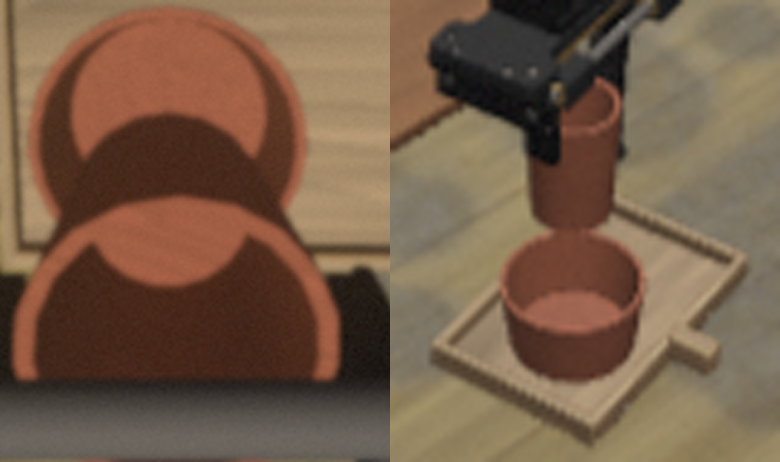

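Wrist crop (left): the large rim spans columns 30–306 with its top at row 5, and the small pot's rim spans 13–340 with its top at row 195. Scene crop (right): the small pot hangs upright in the grip above the large pot, whose rim spans (502–645), top row 232.

```bash
python3 - <<'E'
import pickle;from h import *
d=pickle.load(open("d5.pkl","rb"));w,s=d["wrist"],d["scene"]
W=lambda u,v,z:ray(w,130+(u+195.5)/2.889-.5,130+(v+.5)/2.8875-.5,z)
S=lambda u,v,z:ray(s,215+(u+.5)/4.875-.5,165+(v+.5)/4.863-.5,z)
M=np.array([[.971,.235],[.235,-.971]]); t=np.array([.5304,.0556])
for zs in(.205,.21,.215):
    a=W(176,195,zs)-.030*M[0];print("small",zs,a,"tool",M@(a-t)*1e3)
a=W(168,5,.063)-.048*M[0];print("large W",a,"tool",M@(a-t)*1e3)
print("widths",np.linalg.norm(W(30,130,.063)-W(306,130,.063)),np.linalg.norm(W(13,350,.21)-W(340,350,.21)))
a=S(187,109,.21);print("small S",a,M@(a-t)*1e3)
a=S(183,280,.063);print("large S",a,M@(a-t)*1e3)
E
```

```text
small 0.205 [0.53121716 0.05456003] tool [0.54907422 1.20184105]
small 0.21 [0.53278304 0.05494172] tool [2.15923934 1.19920862]
small 0.215 [0.53434892 0.0553234 ] tool [3.76940445 1.1965762 ]
large W [0.53186698 0.05726151] tool [ 1.81488747 -1.26858365]
widths 0.09359565916761564 0.059125229035933334
small S [0.52536562 0.05619668] [-4.748159   -1.76245791]
large S [0.52908842 0.0569685 ] [-0.95195116 -1.63703426]
```

Aligned within about 2 mm. Lowering, with a slow creep at the end.

send_rows(motion=[{"claw":0.1,"slide":[1,-1,15],"delta_rot":[0,0,0]},{"claw":0.1,"slide":[1,-1,40],"delta_rot":[0,0,0]},{"claw":0.1,"slide":[1,-1,65],"delta_rot":[0,0,0]},{"claw":0.1,"slide":[1,-1,85],"delta_rot":[0,0,0]},{"claw":0.1,"slide":[1,-1,97],"delta_rot":[0,0,0]}])

```text
time: 8.05
position: [0.5296, 0.0578, 0.0792]
tool_rot: [-3.119, -0.374, 0.005]
ft_force: [0.6, -0.4, -1.9]
grip_width: 0.684
grip_force: 20.0
```

send_rows(motion=[{"claw":0.1,"slide":[0,0,4],"delta_rot":[0,0,0]},{"claw":0.1,"slide":[0,0,7],"delta_rot":[0,0,0]},{"claw":0.1,"slide":[0,0,9],"delta_rot":[0,0,0]},{"claw":0.1,"slide":[0,0,10],"delta_rot":[0,0,0]},{"claw":0.1,"slide":[0,0,11],"delta_rot":[0,0,0]}])

```text
time: 8.55
position: [0.5318, 0.0584, 0.0715]
tool_rot: [3.119, 0.374, 0.002]
ft_force: [0.8, -0.7, -1.0]
grip_width: 0.685
grip_force: 20.0
```

send_rows(motion=[{"claw":0.1,"slide":[0,0,0.5],"delta_rot":[0,0,0]},{"claw":0.1,"slide":[0,0,1],"delta_rot":[0,0,0]},{"claw":0.1,"slide":[0,0,1.5],"delta_rot":[0,0,0]},{"claw":0.1,"slide":[0,0,2],"delta_rot":[0,0,0]}])

```text
time: 8.95
position: [0.5313, 0.0583, 0.069]
tool_rot: [3.119, 0.374, 0.0]
ft_force: [0.1, -0.3, -0.6]
grip_width: 0.682
grip_force: 20.0
```

send_rows(motion=[{"claw":0.1,"slide":[0,0,0.5],"delta_rot":[0,0,0]},{"claw":0.1,"slide":[0,0,1],"delta_rot":[0,0,0]},{"claw":0.1,"slide":[0,0,1.5],"delta_rot":[0,0,0]},{"claw":0.1,"slide":[0,0,1.5],"delta_rot":[0,0,0]}])

```text
time: 9.35
position: [0.5314, 0.0583, 0.0675]
tool_rot: [3.119, 0.374, 0.0]
ft_force: [-0.6, 0.1, -0.1]
grip_width: 0.684
grip_force: 20.0
```

send_rows(motion=[{"claw":0.1,"slide":[0,0,0.5],"delta_rot":[0,0,0]},{"claw":0.1,"slide":[0,0,1],"delta_rot":[0,0,0]},{"claw":0.1,"slide":[0,0,1],"delta_rot":[0,0,0]}])

```text
time: 9.65
position: [0.5319, 0.0585, 0.0673]
tool_rot: [3.119, 0.374, 0.002]
ft_force: [-1.1, 0.4, 5.3]
grip_width: 0.685
grip_force: 20.0
```

Contact: 5 N on the floor of the large pot. Releasing and retreating upward.

send_rows(motion=[{"claw":0.6,"slide":[0,0,-0.8],"delta_rot":[0,0,0]},{"claw":0.8,"slide":[0,0,-0.8],"delta_rot":[0,0,0]},{"claw":0.9,"slide":[0,0,-0.8],"delta_rot":[0,0,0]},{"claw":1,"slide":[0,0,-0.8],"delta_rot":[0,0,0]},{"claw":1,"slide":[0,0,-0.8],"delta_rot":[0,0,0]}])

```text
time: 10.15
position: [0.5311, 0.0582, 0.067]
tool_rot: [3.119, 0.374, -0.0]
ft_force: [0.4, 0.2, 0.4]
grip_width: 0.978
grip_force: 0.0
```

send_rows(motion=[{"claw":1,"slide":[0,0,-5],"delta_rot":[0,0,0]},{"claw":1,"slide":[0,0,-25],"delta_rot":[0,0,0]},{"claw":1,"slide":[0,0,-60],"delta_rot":[0,0,0]},{"claw":1,"slide":[0,0,-95],"delta_rot":[0,0,0]},{"claw":1,"slide":[0,0,-115],"delta_rot":[0,0,0]}])

```text
time: 10.65
position: [0.5325, 0.0588, 0.1855]
tool_rot: [3.119, 0.375, 0.006]
ft_force: [0.4, 1.0, 0.2]
grip_width: 1.0
grip_force: 0.0
```

send_rows(motion=[{"claw":0.4,"slide":[-25,10,0],"delta_rot":[0,0.12,0]},{"claw":0.2,"slide":[-50,20,0],"delta_rot":[0,0.24,0]},{"claw":0,"slide":[-75,28,0],"delta_rot":[0,0.36,0]},{"claw":0,"slide":[-100,28,0],"delta_rot":[0,0.48,0]},{"claw":0,"slide":[-115,28,0],"delta_rot":[0,0.6,0]}])

```text
time: 11.15
position: [0.4672, 0.0111, 0.1575]
tool_rot: [-3.014, -0.338, -0.489]
ft_force: [0.4, -0.1, 1.2]
grip_width: 0.631
grip_force: 0.0
```

```bash
python3 - <<'E'
from bench import ctrl
import cv2,pickle;from h import *
from scipy.spatial.transform import Rotation as R
d={n:ctrl.get_image(n) for n in("wrist","scene","top")};pickle.dump(d,open("d6.pkl","wb"))
s=ctrl.get_state();print(s["position"],s["joint_positions"].round(3));print(R.from_rotvec(s["tool_rot"]).as_matrix().round(3))
h=cv2.cvtColor(d["scene"]["color"],cv2.COLOR_BGR2HSV)
m=(((h[...,0]<9)|(h[...,0]>174))&(h[...,1]>110)).astype(np.uint8)[150:260,215:300]
for r in m[::3]: print("".join(".#"[v] for v in r))
E
```

```text
[0.46429818 0.01397178 0.15384969] [ 0.1   -0.272 -0.086  2.209 -0.168  0.91  -1.246]
[[ 0.927  0.231  0.295]
 [ 0.209 -0.972  0.105]
 [ 0.311 -0.036 -0.95 ]]
.....................................................................................
....................#................................................................
.........#######.....................................................................
.....................................................................................
.....................................................................................
.....................................................................................
.....................................................................................
.....................................................................................
.....................................................................................
.....................................................................................
.................................................................................
[... 1540 characters left out ...]
............
...........................#.#.####.#############....................................
............................####..######.#####.......................................
.....................................................................................
.....................................................................................
.....................................................................................
.....................................................................................
.....................................................................................
.....................................................................................
```

send_rows(motion=[{"claw":0,"slide":[0,0,0],"delta_rot":[0,0,0]},{"claw":0,"slide":[0,0,0],"delta_rot":[0,0,0]}])

```text
time: 11.5
position: [0.467, 0.0132, 0.1559]
tool_rot: [-3.016, -0.345, -0.48]
ft_force: [0.9, -0.7, -0.6]
grip_width: 0.509
grip_force: 0.0
```

```bash
cat > st.py <<'E'
from bench import ctrl
from h import *
import sys
from scipy.spatial.transform import Rotation as R
s=ctrl.get_state();T=R.from_rotvec(s["tool_rot"]).as_matrix();p=s["position"]
print(s["time"],p.round(4),"q",s["joint_positions"].round(3),"z",T[:,2].round(3),"x",T[:,0].round(3),"tip",(p-.008*T[:,2]).round(4),"pad",(p-.02*T[:,2]).round(4),"F",s["ft_force"].round(1),s["grip_width"])
if len(sys.argv)>3:
    g=np.array([float(a) for a in sys.argv[1:4]]);print("slide",(T.T@(g-p)*1e3).round(1))
E
python3 st.py .46 .0175 .02
```

```text
11.5 [0.467  0.0132 0.1559] q [ 0.111 -0.27  -0.097  2.204 -0.168  0.909 -1.246] z [ 0.298  0.102 -0.949] x [0.926 0.209 0.314] tip [0.4646 0.0124 0.1635] pad [0.461  0.0112 0.1749] F [ 0.9 -0.7 -0.6] 0.5087027551050824
slide [-48.2  -1.4 127.3]
```

send_rows(motion=[{"claw":0,"slide":[-12,0,30],"delta_rot":[0,0,0]},{"claw":0,"slide":[-24,0,60],"delta_rot":[0,0,0]},{"claw":0,"slide":[-36,0,85],"delta_rot":[0,0,0]},{"claw":0,"slide":[-40,-1,100],"delta_rot":[0,0,0]},{"claw":0,"slide":[-40,-1,100],"delta_rot":[0,0,0]}])

```text
time: 12.0
position: [0.4567, 0.0155, 0.0452]
tool_rot: [-3.016, -0.341, -0.47]
ft_force: [-0.4, 1.0, -0.6]
grip_width: 0.501
grip_force: 0.0
```

```bash
python3 st.py .46 .0175 .012
```

```text
12.0 [0.4567 0.0155 0.0452] q [ 0.097 -0.142 -0.099  2.349 -0.194  0.644 -1.21 ] z [ 0.293  0.103 -0.951] x [0.928 0.207 0.308] tip [0.4543 0.0147 0.0528] pad [0.4508 0.0134 0.0642] F [-0.4  1.  -0.6] 0.5007221009902596
slide [-6.7 -0.  32.8]
```

send_rows(motion=[{"claw":0,"slide":[-2,0,12],"delta_rot":[0,0,0]},{"claw":0,"slide":[-4,0,22],"delta_rot":[0,0,0]},{"claw":0,"slide":[-6,0,29],"delta_rot":[0,0,0]},{"claw":0,"slide":[-6,0,29],"delta_rot":[0,0,0]}])

```text
time: 12.4
position: [0.4606, 0.0173, 0.0171]
tool_rot: [-3.015, -0.342, -0.475]
ft_force: [-0.1, 0.5, -0.5]
grip_width: 0.501
grip_force: 0.0
```

send_rows(motion=[{"claw":0,"slide":[-1,0,4],"delta_rot":[0,0,0]},{"claw":0,"slide":[-2,0,8],"delta_rot":[0,0,0]},{"claw":0,"slide":[-2,0,8],"delta_rot":[0,0,0]}])

```text
time: 12.7
position: [0.4612, 0.0179, 0.0091]
tool_rot: [-3.015, -0.342, -0.476]
ft_force: [-1.0, 0.7, -0.0]
grip_width: 0.498
grip_force: 0.0
```

```bash
python3 st.py .46 .0175 .002
```

```text
12.7 [0.4612 0.0179 0.0091] q [ 0.084 -0.065 -0.096  2.373 -0.208  0.539 -1.195] z [ 0.296  0.104 -0.95 ] x [0.927 0.208 0.312] tip [0.4588 0.0171 0.0167] pad [0.4553 0.0158 0.0281] F [-1.   0.7 -0. ] 0.4978072269854804
slide [-3.4  0.4  6.4]
```

send_rows(motion=[{"claw":0,"slide":[-1,0,3],"delta_rot":[0,0,0]},{"claw":0,"slide":[-2,0,6],"delta_rot":[0,0,0]},{"claw":-0.5,"slide":[-2,0,6],"delta_rot":[0,0,0]},{"claw":-0.8,"slide":[-2,0,6],"delta_rot":[0,0,0]},{"claw":-0.9,"slide":[-2,0,6],"delta_rot":[0,0,0]}], grip_force=15)

```text
time: 13.2
position: [0.4615, 0.018, 0.0033]
tool_rot: [-3.015, -0.342, -0.477]
ft_force: [0.1, 1.0, -0.3]
grip_width: 0.312
grip_force: 0.0
```

send_rows(motion=[{"claw":-0.9,"slide":[0,0,0],"delta_rot":[0,0,0]},{"claw":-0.9,"slide":[0,0,0],"delta_rot":[0,0,0]},{"claw":-0.9,"slide":[0,0,0],"delta_rot":[0,0,0]}])

```text
time: 13.5
position: [0.4615, 0.0175, 0.0032]
tool_rot: [-3.015, -0.341, -0.478]
ft_force: [0.5, -2.4, -1.8]
grip_width: 0.185
grip_force: 15.0
```

```bash
python3 st.py
```

```text
13.5 [0.4615 0.0175 0.0032] q [ 0.083 -0.052 -0.095  2.377 -0.211  0.521 -1.191] z [ 0.297  0.103 -0.949] x [0.927 0.207 0.313] tip [0.4592 0.0167 0.0108] pad [0.4556 0.0154 0.0222] F [ 0.5 -2.4 -1.8] 0.18457361993308485
```

Handle gripped at 16 mm. Stage A: firm grip, slide forward about 76 mm while turning the tray into line with the shelf.

send_rows(motion=[{"claw":-0.9,"slide":[0,0,0],"delta_rot":[0,0,0]},{"claw":-0.9,"slide":[4,0.3,1.3],"delta_rot":[-0.003,0,0.008]},{"claw":-0.9,"slide":[12,1,4],"delta_rot":[-0.008,0,0.025]},{"claw":-0.9,"slide":[22,2,7.2],"delta_rot":[-0.016,0.001,0.048]},{"claw":-0.9,"slide":[32,3,10.5],"delta_rot":[-0.023,0.002,0.07]}], grip_force=50)

```text
time: 14.0
position: [0.4917, 0.0231, 0.0024]
tool_rot: [-3.037, -0.232, -0.471]
ft_force: [-19.1, -2.8, 22.2]
grip_width: 0.178
grip_force: 50.2
```

```bash
cat > tr.py <<'E'
from bench import ctrl
from h import *
import cv2
i=ctrl.get_image("top");h=cv2.cvtColor(i["color"],cv2.COLOR_BGR2HSV)
m=(((h[...,0]<7)|(h[...,0]>174))&(h[...,1]>125)).astype(np.uint8);m[:,:200]=0;m[:,285:]=0;m[:175]=0
n,_,st,c=cv2.connectedComponentsWithStats(m)
for k in range(1,n):
    if st[k,4]>40: x,y,w,hh=st[k,:4];print("red",st[k],ray(i,x+w/2-.5,y+hh/2-.5,.063))
E
python3 tr.py; python3 st.py .532 .027 .0032
```

```text
14.05 [0.4943 0.0239 0.003 ] q [ 0.068  0.016 -0.12   2.31  -0.132  0.509 -1.364] z [ 0.3    0.082 -0.95 ] x [0.941 0.139 0.309] tip [0.4919 0.0232 0.0106] pad [0.4883 0.0222 0.022 ] F [ 0.7  1.3 -4.8] 0.1763751350159771
slide [36.   2.8 11.3]
```

send_rows(motion=[{"claw":-0.9,"slide":[6,0,2],"delta_rot":[-0.005,0,0.015]},{"claw":-0.9,"slide":[15,1,5],"delta_rot":[-0.012,0,0.037]},{"claw":-0.9,"slide":[25,1.5,8],"delta_rot":[-0.02,0,0.06]},{"claw":-0.9,"slide":[34,2,11],"delta_rot":[-0.026,0,0.08]},{"claw":-0.9,"slide":[41,2,13.2],"delta_rot":[-0.03,0,0.093]}])

```text
time: 14.55
position: [0.534, 0.0284, 0.0021]
tool_rot: [-3.061, -0.086, -0.47]
ft_force: [-14.7, -0.5, 13.9]
grip_width: 0.181
grip_force: 50.1
```

send_rows(motion=[{"claw":-0.9,"slide":[0,0,0],"delta_rot":[0,0,0]},{"claw":-0.9,"slide":[0,0,0],"delta_rot":[0,0,0]}])

```text
time: 14.75
position: [0.5361, 0.0286, 0.0022]
tool_rot: [-3.059, -0.086, -0.477]
ft_force: [-2.5, 1.5, -1.9]
grip_width: 0.178
grip_force: 49.9
```

```bash
python3 st.py; python3 - <<'E'
from bench import ctrl
import cv2,pickle;from h import *
d={n:ctrl.get_image(n) for n in("wrist","scene","top")};pickle.dump(d,open("d7.pkl","wb"))
for n,(a,b,c,e) in {"scene":(150,250,205,300),"top":(165,250,195,290)}.items():
    h=cv2.cvtColor(d[n]["color"],cv2.COLOR_BGR2HSV)[a:b,c:e]
    k=np.where(h[...,2]<60,"X",np.where(((h[...,0]<8)|(h[...,0]>172))&(h[...,1]>105),"#",np.where(h[...,0]<15,"b","."))) 
    print(n,a,c)
    for r in k[::2]:print("".join(r))
E
```

```text
14.75 [0.5361 0.0286 0.0022] q [ 0.032  0.1   -0.119  2.222 -0.03   0.509 -1.576] z [ 0.303  0.052 -0.952] x [0.951 0.048 0.306] tip [0.5337 0.0282 0.0098] pad [0.5301 0.0275 0.0212] F [-2.5  1.5 -1.9] 0.17789670476580083
scene 150 205
..........bbbbbbb...........bb..bbbbbbbbbbbbbbbbb.................XXXXXXXXXXXXXX....XXXXXXXXXXX
......bbbbbbbb.b.bbbbbbbbbb....bbbbbbbbbbbbbbbbbbbbb...............XXXXXXXX.XXXXXX....XXXXXXXXX
.b.bbbbbbbbbbbbbb......bb.bbb#bbbbbbbbbbbbbbbbbbbbbbbbbb...........XXX.XXXXXXXXXXXXX...XXXXXXXX
.bbbbbbbbbbbbbbbbbbb######bbbbbbbbbbbbbbbbbbbbbbbbbbbbbbbb.........XXXXXXXXXXXXXXXX.XX..XXXXXXX
b.bbbbbbbbbbbbbbbbbbbbbbbbbbbbbbbbbbbbbbbbbbbbbbbbbbbbbbbbbbbb.....XXXXXXXXXXXXXXXXbXXX..XXXXXX
.bbbbbbbbbbbbbbbbbbbbbbbbbbbbbbbbbbbbbbbbbbbbbbbbbbbbbbbbbbbbbbb....XXXXXXXXXXXXXXXXXXXX.XXXXXX
.bbbbbbbbbbbbbbbbbbbbbbbbbbbbbbbbbbbbbbbbbbbbbbbbbbbbbbbbbbbbbb......XXXXXXXXXXXXXXXXXXX..XXXXX
.bbbbbbbbbbbbbbbbbbbbbbbbbbbbbbbbbbbbbbbbbbbbbbbbbbbbbbbbbbb..........XXXXXXXXXXXXXXXXXXXXXXXXX
bbbbbbbbbbbbbbbbbbbbbbbbbbbbbbbbbbbbbbbbbbbbbbbbbbbbbbbbbb...........XXXXXXXXXXXXXXXbXXXXXXXXXX

[... 7375 characters left out ...]
............................
...............................................................................................
...............................................................................................
...............................................................................................
...............................................................................................
...............................................................................................
...............................................................................................
...............................................................................................
```

The pots rode along; the nested stack's blob in the scene image is about 6 px taller than the large pot alone. Now I'll open slightly, lean the tool back to about 35° about the handle, and regrasp.

send_rows(motion=[{"claw":-0.35,"slide":[0,0,0],"delta_rot":[0,0,0]},{"claw":-0.35,"slide":[0,0,0],"delta_rot":[0,0,0]},{"claw":-0.35,"slide":[2,0,0],"delta_rot":[0,0.1,0]},{"claw":-0.35,"slide":[4,0,-0.5],"delta_rot":[0,0.2,0]},{"claw":-0.35,"slide":[6,0,-1],"delta_rot":[0,0.3,0]}], grip_force=15)

```text
time: 15.4
position: [0.5428, 0.0268, 0.0124]
tool_rot: [-2.948, -0.072, -0.922]
ft_force: [19.0, -2.6, 12.7]
grip_width: 0.324
grip_force: 0.0
```

send_rows(motion=[{"claw":-0.35,"slide":[0,0,0],"delta_rot":[0,0,0]},{"claw":-0.9,"slide":[0,0,0],"delta_rot":[0,0,0]},{"claw":-0.9,"slide":[0,0,0],"delta_rot":[0,0,0]},{"claw":-0.9,"slide":[0,0,0],"delta_rot":[0,0,0]}])

```text
time: 15.8
position: [0.5434, 0.0275, 0.0121]
tool_rot: [-2.949, -0.074, -0.921]
ft_force: [-1.5, 1.6, 2.9]
grip_width: 0.179
grip_force: 14.9
```

```bash
python3 st.py .64 .036 .0055
```

```text
15.8 [0.5434 0.0275 0.0121] q [ 0.025 -0.006 -0.115  2.447 -0.133  0.095 -1.483] z [ 0.567  0.064 -0.821] x [0.821 0.03  0.57 ] tip [0.5389 0.027  0.0186] pad [0.5321 0.0262 0.0285] F [-1.5  1.6  2.9] 0.17923070197236154
slide [75.8 -2.4 60.7]
```

send_rows(motion=[{"claw":-0.9,"slide":[0,0,0],"delta_rot":[0,0,0]},{"claw":-0.9,"slide":[4,0,2.8],"delta_rot":[0,0,0]},{"claw":-0.9,"slide":[12,0.1,8.4],"delta_rot":[0,0,0]},{"claw":-0.9,"slide":[21,0.3,14.6],"delta_rot":[0,0,0]},{"claw":-0.9,"slide":[29,0.4,20.2],"delta_rot":[0,0,0]}], grip_force=50)

```text
time: 16.3
position: [0.5769, 0.0291, 0.0118]
tool_rot: [-2.95, -0.074, -0.916]
ft_force: [-26.6, -1.7, 31.4]
grip_width: 0.176
grip_force: 50.3
```

send_rows(motion=[{"claw":-0.9,"slide":[8,0.1,5.6],"delta_rot":[0,0,0]},{"claw":-0.9,"slide":[16,0.2,11.2],"delta_rot":[0,0,0]},{"claw":-0.9,"slide":[23,0.3,16],"delta_rot":[0,0,0]},{"claw":-0.9,"slide":[29,0.4,20.2],"delta_rot":[0,0,0]}])

```text
time: 16.7
position: [0.6122, 0.0308, 0.0119]
tool_rot: [-2.95, -0.073, -0.916]
ft_force: [-26.2, -1.5, 28.8]
grip_width: 0.177
grip_force: 50.3
```

```bash
python3 st.py
```

```text
16.7 [0.6122 0.0308 0.0119] q [-0.004  0.131 -0.083  2.296 -0.054  0.111 -1.551] z [ 0.565  0.063 -0.823] x [0.823 0.03  0.567] tip [0.6077 0.0303 0.0184] pad [0.6009 0.0295 0.0283] F [-26.2  -1.5  28.8] 0.17662582728220214
```

send_rows(motion=[{"claw":-0.9,"slide":[4.5,0.1,3.1],"delta_rot":[0,0,0]},{"claw":-0.9,"slide":[9,0.1,6.2],"delta_rot":[0,0,0]},{"claw":-0.9,"slide":[13,0.2,9],"delta_rot":[0,0,0]},{"claw":-0.9,"slide":[16,0.2,11],"delta_rot":[0,0,0]},{"claw":-0.9,"slide":[16,0.2,11],"delta_rot":[0,0,0]}])

```text
time: 17.2
position: [0.632, 0.0317, 0.0119]
tool_rot: [-2.95, -0.073, -0.917]
ft_force: [-13.8, -0.3, 16.9]
grip_width: 0.175
grip_force: 50.2
```

```bash
python3 st.py; python3 - <<'E'
from bench import ctrl
import cv2,pickle;from h import *
d={n:ctrl.get_image(n) for n in("wrist","scene","top")};pickle.dump(d,open("d8.pkl","wb"))
h=cv2.cvtColor(d["scene"]["color"],cv2.COLOR_BGR2HSV)[150:250,175:290]
k=np.where(h[...,2]<60,"X",np.where(((h[...,0]<15)|(h[...,0]>172))&(h[...,1]>105),"b",np.where((h[...,2]>150)&(h[...,0]<19),"t",".")))
for r in k[::3]:print("".join(r))
E
```

```text
17.2 [0.632  0.0317 0.0119] q [-0.011  0.167 -0.074  2.253 -0.047  0.117 -1.556] z [ 0.565  0.063 -0.822] x [0.823 0.03  0.568] tip [0.6275 0.0312 0.0185] pad [0.6207 0.0304 0.0284] F [-13.8  -0.3  16.9] 0.17473298439219734
bbbbbbbbbbbbbb.....X.....................bb...................bbbbbbbbbbbbbbb......................................
bbbbbbbbbbbbbb......................bbbbbbbb................bbbbbbbbbbbbbbbbbbbbbbb................................
...bbbbbb.......................bbbbbbbbbbbbbbbbbbbbbbbbbbbbbbbbbbbbbbbbbbbbbbbbbbbbbbbb.................XXXXXXXXXX
................................bbbbbbbbbbbbbbbbbbbbbbbbbbbbbbbbbbbbbbbbbbbbbbbbbbbbbbbbbbbbbb......XX........XXXXX
................................bbbbbbbbbbbbbbbbbbbbbbbbbbbbbbbbbbbbbbbbbbbbbbbbbbbbbbbbbbbbb.....XXXXXXXXXXX.....X
.....bbbb...Xbb.bbbbb..........bbbbbbbbbbbbbbbbbbbbbbbbbbbbbbbbbbbbbbbbbbbbbbbbbbbbbbbbb..........XXXXXXXXXXXXXXX..
................bbbbbbbbbbbbbbbbbbbbbbbbbbbbbbbbbbbbbbbbbbbbbbbbbbbbbbbbbbbbbbbbbbbb.XXX..........XXXXXXXXXXXXXXXXX
................bbbbbbbbbbbbbbbbbbbbbbbbbbbbbbbbbbbbbbbbbbbbbbbb
[... 2367 characters left out ...]
....
.............................XXXX..................................................................................
...................................................................................................................
...................................................................................................................
...................................................................................................................
...................................................................................................................
...................................................................................................................
```

send_rows(motion=[{"claw":-0.9,"slide":[2.5,0,1.7],"delta_rot":[0,0,0]},{"claw":-0.9,"slide":[4.5,0.1,3.1],"delta_rot":[0,0,0]},{"claw":-0.9,"slide":[6,0.1,4.2],"delta_rot":[0,0,0]},{"claw":-0.9,"slide":[6,0.1,4.2],"delta_rot":[0,0,0]}])

```text
time: 17.75
position: [0.6389, 0.032, 0.0119]
tool_rot: [-2.95, -0.073, -0.917]
ft_force: [-18.7, -0.0, 20.1]
grip_width: 0.173
grip_force: 50.2
```

send_rows(motion=[{"claw":-0.9,"slide":[1,0,0.7],"delta_rot":[0,0,0]},{"claw":-0.9,"slide":[2,0,1.4],"delta_rot":[0,0,0]},{"claw":-0.9,"slide":[2.5,0,1.7],"delta_rot":[0,0,0]}])

```text
time: 18.05
position: [0.6415, 0.0322, 0.0119]
tool_rot: [-2.95, -0.073, -0.916]
ft_force: [-23.4, -1.8, 24.7]
grip_width: 0.176
grip_force: 50.3
```

send_rows(motion=[{"claw":-0.9,"slide":[1,0,0.7],"delta_rot":[0,0,0]},{"claw":-0.9,"slide":[2,0,1.4],"delta_rot":[0,0,0]},{"claw":-0.9,"slide":[3,0,2.1],"delta_rot":[0,0,0]}])

```text
time: 18.35
position: [0.6451, 0.0324, 0.0119]
tool_rot: [-2.95, -0.073, -0.916]
ft_force: [-23.0, -1.9, 25.1]
grip_width: 0.177
grip_force: 50.3
```

send_rows(motion=[{"claw":-0.9,"slide":[1,0,0.7],"delta_rot":[0,0,0]},{"claw":-0.9,"slide":[2,0,1.4],"delta_rot":[0,0,0]}])

```text
time: 18.55
position: [0.646, 0.0324, 0.0117]
tool_rot: [-2.952, -0.073, -0.912]
ft_force: [-48.3, -3.2, 50.2]
grip_width: 0.176
grip_force: 50.4
```

```bash
python3 st.py
```

```text
18.55 [0.646  0.0324 0.0117] q [-0.017  0.193 -0.067  2.219 -0.043  0.129 -1.559] z [ 0.562  0.063 -0.825] x [0.825 0.03  0.565] tip [0.6415 0.0319 0.0183] pad [0.6347 0.0312 0.0282] F [-48.3  -3.2  50.2] 0.17625625803758205
```

Rail met: force jumped to 48 N at the expected position. Relaxing, opening and withdrawing along the tool axis.

send_rows(motion=[{"claw":-0.9,"slide":[-1,0,-0.7],"delta_rot":[0,0,0]},{"claw":-0.4,"slide":[-1.5,0,-1],"delta_rot":[0,0,0]},{"claw":-0.2,"slide":[-1.5,0,-1],"delta_rot":[0,0,0]},{"claw":-0.2,"slide":[-1.5,0,-1],"delta_rot":[0,0,0]},{"claw":-0.2,"slide":[-1.5,0,-1],"delta_rot":[0,0,0]}])

```text
time: 19.05
position: [0.6474, 0.0325, 0.0111]
tool_rot: [-2.949, -0.072, -0.918]
ft_force: [-0.7, -0.1, -0.4]
grip_width: 0.383
grip_force: 0.0
```

send_rows(motion=[{"claw":-0.2,"slide":[-4,0,-3],"delta_rot":[0,0,0]},{"claw":-0.2,"slide":[-14,0,-12],"delta_rot":[0,0,0]},{"claw":-0.2,"slide":[-32,0,-28],"delta_rot":[0,0,0]},{"claw":-0.2,"slide":[-50,0,-44],"delta_rot":[0,0,0]},{"claw":-0.2,"slide":[-60,0,-52],"delta_rot":[0,0,0]}])

```text
time: 19.55
position: [0.5657, 0.0272, 0.0194]
tool_rot: [-2.95, -0.073, -0.916]
ft_force: [-0.2, -0.1, -0.5]
grip_width: 0.401
grip_force: 0.0
```

```bash
python3 st.py
```

```text
19.55 [0.5657 0.0272 0.0194] q [ 0.034  0.024 -0.119  2.393 -0.104  0.122 -1.507] z [ 0.565  0.063 -0.823] x [0.823 0.03  0.567] tip [0.5612 0.0267 0.0259] pad [0.5544 0.026  0.0358] F [-0.2 -0.1 -0.5] 0.4011111222750505
```

send_rows(motion=[{"claw":-0.2,"slide":[0,0,-20],"delta_rot":[0,-0.1,0]},{"claw":-0.2,"slide":[0,0,-45],"delta_rot":[0,-0.2,0]},{"claw":-0.2,"slide":[-5,0,-70],"delta_rot":[0,-0.3,0]},{"claw":-0.2,"slide":[-10,0,-90],"delta_rot":[0,-0.4,0]},{"claw":-0.2,"slide":[-10,0,-90],"delta_rot":[0,-0.4,0]}])

```text
time: 20.05
position: [0.5128, 0.0216, 0.092]
tool_rot: [-3.082, -0.088, -0.325]
ft_force: [0.7, 0.9, 0.1]
grip_width: 0.401
grip_force: 0.0
```

```bash
python3 st.py; python3 - <<'E'
from bench import ctrl
import cv2,pickle;from h import *
i=ctrl.get_image("scene");pickle.dump(i,open("d9.pkl","wb"))
h=cv2.cvtColor(i["color"],cv2.COLOR_BGR2HSV)[185:245,195:270]
for ch in(0,2):
    print("HSV"[ch])
    for r in h[::2,:,ch]:print("".join(chr(65+min(25,v//(1 if ch==0 else 8))) for v in r))
E
```

```text
20.05 [0.5128 0.0216 0.092 ] q [ 0.022 -0.026 -0.09   2.112 -0.047  0.845 -1.555] z [ 0.207  0.047 -0.977] x [0.976 0.052 0.21 ] tip [0.5111 0.0213 0.0998] pad [0.5086 0.0207 0.1115] F [0.7 0.9 0.1] 0.4008930419232069
H
NNNNNNNNNMNNNNNNNNNNNNNNMNNNMNNNNNMMMMRSRSSTUTTUVUUUWUUVVUUVVVVZZZZZZAZZZZZ
NNNNNNMNNNNNNMNNNNNNNNNNNNNNONNMNNOQRQQPPSSRSRUUVUWUTUUVWUUUVAPZZZAZZZZZAZP
NNNNNMNNNNNNNNNNNNMNNNNNNNNNNMJNQRRQQRRQPPPPRQTSVUVVTXVUVTRZPZZZZZZZZZZZZZZ
NNNNMNNNNNNMNNNNMNNMNNONNLLKKIIIKPRRRRRQQRQQRQQSRQPZAZAKAZZPAAAZAZAZZAIZZZZ
MNNNNNNNNNNNNNNMNNNNNMLLKJIIIJIIIJQQQRRRRRRQRRQRPZAPKAPZZZZZAZZAAZZZZAZZZZZ
NNNNNNNMNMNNNNNNOOMLMKJIIIJIIIIHHJPRRQQRRQRQRRSAZAAKKZAZZPZAZZUAAZZZZZZZZZA
ONNNNNNNNNNNONNMMLLJIJIIJIIJIIIIJIPRQRQQRQRRQRSXAAZAKAKZAAAZUAPPAAAZZPAAZZA
MNNONNNNNNNNMMMLIHIIIIIHIHIIIHIIHJRRQRRQQQSRRQRRZZZZZAPZAZPAZPAZZUAPZZZAZZR
SQNLNNONOLMLKJIJIIIIIIIIIIJIIIIHKLQQRQQQRQRRQQRSZZZZZZZAAAAZPAAAZZZZUPYSRNR
QPQPQNMNMMJIIIIIIIHIIIIIIHIIIIIHINQRQRRRRQQRQSRQPOZZZZZZPAAPNZAZZZZPZAPQAAA
RQQQQROGPZJIIGIIHIIIIIIIJIIIIHIIIPRRQQQRQQSRQRPOPPTUXZZZZXZZAAUZSIZZZPPUSQZ
RRRQRQQAKZIHIHIIJIJIIHIJIIIJIIIJHQQRQRQRRRRP
[... 2981 characters left out ...]
QQQQQPOPPQQQQPPP
PPQPPPPPIFFFJQQPPPNOOPPPPPPPPPQQRRRSSSSRRRSRRRRRRRRRRSRRRRQQQQQPPPPQQPQQPPP
QQQQPPQQKGFFIPPPPPPPPPPPQQPPPPOPPQRRRRRRSRRRRSRRRRRSSSTTSSSRRRQQQPPPPPOPPPP
PPQQQQQQKGGFGLPPPPPQPQPPPPPPPPPPPPQQRSRRRRRSRRRSSSTTTTTTTTTSSSSRQQPPOOPPPPP
RRRRRRRRHFGFEGPQQQQQQPPPPQQQPPPPPPQRRRRRRRRRSSSTTUTTTTTTTTTTTTSRRQQPPPPPPPP
SSSSSSSRPLIHMOQQQPPPPPPQQPPPPPPPPPQQRRRRRSSSSTTTTTTTTTTTTTTTSSRRRRRRRRQQQQP
SSTTSSSRRQQQQQQQQPQPQQQPPPPPPOPPPQRRRRSSSTTTTTTTTTTTTTTTTSSRRRRRSSSSSSSRQOO
TTSSSSSSSSRRQQPPPQQQPPPPPPPPPPQQQRRRRSTTTTSSSSTTTTTUUTTSRRRSSSSSSSSSSRQQRRR
SSSSSSTSSSRRRQQQQPPPPQPPPPPQQQQQRRSSTTTSSSSSTTTTTTTSSRRRRRSSSSSSSSRQQRRSSSS
SSSSSSRRRRRSSRRQRRRRRQQQRRQRRRRSTTTTTSSSSSSTTTTTSSRRRRSSSSSSSSSRQQRRRSSSRRR
```

```bash
python3 - <<'E'
from bench import ctrl
import pickle;from h import *
i=pickle.load(open("d9.pkl","rb"));e=np.array([.630,.032]);a=np.radians(2.8);X=np.array([np.cos(a),np.sin(a)]);Y=np.array([-X[1],X[0]])
for n,u,v,z in(("left-front bottom corner",214,227,0),("top corner",214,222,.022),("front top edge near handle",231,211,.022),("handle end bottom",237,216,.006)):
    p=ray(i,u,v,z);print(n,p,"shelf_edge frame",(X@(p-e)).round(4),(Y@(p-e)).round(4))
s=ctrl.get_state();print(np.abs(s["qd"]).max(),s["time"])
E
```

```text
left-front bottom corner [0.64623187 0.12216517] shelf_edge frame 0.0206 0.0893
top corner [0.6463084  0.12042603] shelf_edge frame 0.0206 0.0875
front top edge near handle [0.64872062 0.04465115] shelf_edge frame 0.0193 0.0117
handle end bottom [0.62937328 0.03512994] shelf_edge frame -0.0005 0.0032
0.07098820388601126 20.1
```

The tray front is about 20 mm behind the board's edge and straight, against the rail. Handing in.

send_rows(motion=[{"claw":-0.2,"slide":[0,0,0],"delta_rot":[0,0,0]},{"claw":-0.2,"slide":[0,0,0],"delta_rot":[0,0,0]},{"claw":-0.2,"slide":[0,0,0],"delta_rot":[0,0,0]}])

```text
time: 20.4
position: [0.5082, 0.0214, 0.0871]
tool_rot: [-3.083, -0.087, -0.314]
ft_force: [0.0, 0.8, 0.4]
grip_width: 0.403
grip_force: 0.0
```

```bash
python3 -c "
from bench import ctrl
print(ctrl.close_job())"
```

```text
the job is handed in; nothing more can be done
None
```

The job is handed in at about 20 s with no verdict returned: the small pot is nested in the large one, the tray met the rail with its front about 20 mm behind the board's edge, and the arm is clear.

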